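# Register the printing plate on its pins

### The job

The printing plate is lying askew across the tops of the two brass registration pins. Do not pick it up: nudge it sideways with your fingertips until both of its holes drop over the pins and it lies flat on the white bed, then move clear. Leave the ink jar, the varnish tin and the ink roller where they stand.

Things in the scene. Friction and masses are not known exactly. Their poses are not given: they have to be found in the camera images.
- bed: Fixed white board, 240 mm (its x) by 300 mm (its y), 12 mm thick, flat on the bench; origin at the centre of its underside, z up. Two brass pins stand on its top at x = +20 mm, y = +62 and -62 mm. Red index lines on the bare margins point at the pins: two along y, level with the pins in x; two along x in the +x margin, each level with one pin in y.
- plate: Loose plywood plate, 130 mm (its x) by 170 mm (its y), 10 mm thick, 0.26 to 0.47 kg, blue and black relief 4 mm proud, 90 mm wide in y; origin at the centre of its underside, z up. Two 16 mm through holes at x = +20 mm, y = +62 and -62 mm. At first its -x edge rests on the board and its underside on both pin tops (tilt 0.08 rad). Over the pins it falls flat by its own weight.
- hole_left (a point): centre of the plate's +y hole at the plate's underside; axes as the plate's. At first the plate lies 23 to 33 mm short of its place (towards the bed's -x), up to 14 mm off to either side, and is turned up to 0.12 rad against the bed
- hole_right (a point): centre of the plate's -y hole, at the plate's underside; axes as the plate's
- pin_left (a point): centre of the +y pin's foot, on the board's top; hole_left belongs here. Each pin is 12 mm in diameter for its lowest 3.5 mm, then tapers to a 6 mm flat top 9 mm above the board
- pin_right (a point): centre of the -y pin's foot, on the board's top, pin as pin_left; hole_right belongs here
- ink_jar: bystander: upright jar with red label and black cap, 60 mm in diameter, 62 mm tall, on the bench beside the board; origin at the centre of its underside
- varnish_tin: bystander: upright tin with orange label, 58 mm in diameter, 66 mm tall, on the bench on the board's other side; origin at the centre of its underside
- brayer: bystander: ink roller lying on the bench beyond the board: black rubber roller 80 mm wide and 38 mm in diameter at x = +55 mm, dark wooden handle along its -x to about x = -85 mm; origin on the bench under the fork between them
Mind the look-alikes: they are no part of the job. Several things have the shape of the plate; the one meant has the colours described above.

How it is judged:
At the end, for the whole second after the job is handed in: Both holes are over their pins (each within 4 mm of its pin's axis and within 2 mm of the board's top), the plate lies flat within 0.025 rad and is at rest (horizontal distance between hole_left and pin_left below 0.004 m and horizontal distance between hole_right and pin_right below 0.004 m and z of each of hole_left, hole_right in the frame of bed below 0.014 m and angle between the z axis of plate and the z axis of bed, either way round below 0.025 rad and linear speed of plate below 0.01 m/s); the robot touches nothing.
It fails at once if the plate is lifted off the bed and pins (its centre more than 14 mm above the board) (z of plate in the frame of bed above 0.026 m).
It fails at once if the plate is tipped up by more than 0.2 rad (angle between plate's own z axis and vertical above 0.2 rad).
It fails at once if the ink jar is moved more than 15 mm (distance of ink_jar from where it was at the start of the episode above 0.015 m).
It fails at once if the varnish tin is moved more than 15 mm (distance of varnish_tin from where it was at the start of the episode above 0.015 m).
It fails at once if the ink roller is moved more than 15 mm (distance of brayer from where it was at the start of the episode above 0.015 m).
It also fails if it takes over 58 s, if anything falls off the work surface, if the arm or the gripper's body presses on something with over 40 N, if the wrist force passes 120 N, or if a joint passes its speed limit or range.

### The arm

A 7-joint arm with a two-finger parallel gripper is mounted at the origin on the work surface. World frame = base frame: x ahead of the robot, y to its left, z up, the work surface at z = 0. Lengths are in m, angles in rad, forces in N, time in s.
With the tool pointing down it reaches from about 0.425 to 0.875 m from the base axis. Payload 8.4 kg.
Tool frame: the origin (TCP) lies on the mounting face of the last link; the fingertips stand 173 mm ahead of it and the grasp point (between the pads) lies 155 mm ahead of it; z points along the fingers, y is the direction in which the jaws open and shut (so a half turn about z gives the same grasp; the last joint's range is limited). The gripper opens to 85 mm and grips with 20 to 120 N. Pads are 22 mm wide; open, the fingers measure 114 mm over their backs; the gripper's body (76 mm by 85 mm) begins 54 mm behind the grasp point. The pads swing forward as they close: fully open they stand 13 mm farther back than shut.
Start: joints at [1.19, 0.333, 0.04, 1.465, -0.013, 1.343, -0.059], TCP at [0.181, -0.624, 0.405] pointing down, gripper open.
Joint ranges: [-2.58, 2.58], [-0.38, 2.09], [-1.3, 1.39], [0.25, 2.4], [-1.5, 4.64], [0.08, 2.09], [-2.65, 2.65]. Speed limits (rad/s): [2.22, 2.22, 2.79, 2.79, 3.14, 3.14, 3.14].

### API

Orientations are given as a rotation vector (axis times angle).
In Python, from rig import manip, cams gives the robot as it stands.
- The arm moves only by the tool move_arm, never from a script. Its argument "motion" is a list of rows, each an object of numbers: "rx", "ry", "rz": the turn, a rotation vector about the tool's x, y, z in rad; "x", "y", "z": the shift along the tool's x, y, z in mm; "fingers": the gripper's target within -1 to 1 (fully open at 1, half-way at 0, shut at -1). A call has 1 to 5 rows; each row shifts and turns the commanded pose from where the row before left it, along the tool's axes as they then stand; what a row does not reach is not made up. A row lasts 1/12 s, in which the tool goes at most 41.7 mm and 7.16 degrees, less where a joint would pass 70% of its speed; a pose out of reach is approached as far as the arm can. A call with a gripper value outside its range is refused whole. The fingers move at their own pace and stop on an object; the grip force is fixed at half the most. Time passes only in rows, so rows that do not move let the fingers close. It gives the time, the measured TCP pose, the force and the opening at its end, in the units of the state.
- manip.state(): the state, without advancing time (a new reading comes with each control period).
- cams.grab_frame(name): name is "scene" or "top" or "wrist"; returns a dict with "color" (400x640x3 uint8, blue, green, red), "camera_matrix" (3x3 intrinsics, pixels), "R" (3x3) and "t" (3): a world point X has camera coordinates R X + t. Camera axes: x right, y down, z forward; pixel columns grow to the right and rows downward; lengths in m; the calibration is good to about 2 mm. The wrist camera is an equidistant fisheye: a pixel r from the principal point sees the ray r / f radians off the axis. A picture is of the moment at which its call begins. There is no depth.
- manip.finish_job(): hands the job in, once; it reports no verdict.
The state is a dict: "time_s": time; "joint_pos": joint angles; "joint_vel": joint speeds; "effort": joint torques, N m; "eef_pos": TCP position; "ee_rot": TCP orientation; "force": force on the tool from outside, world axes, zero at the start; "moment": the same for the moment, N m; "gripper_width": opening from 0.0 (shut) to 1.0 (fully open).
Only numpy, scipy, OpenCV 4.12 (cv2) and the standard library are available. Lean on these libraries where they do the work, as an engineer would, in place of code of your own. Each camera call takes 0.05 s, during which the arm holds its last target. There are 200 camera calls.

## Working session

There is one attempt and no reset: what is moved stays moved. The work goes in short steps, Python scripts to look and compute and a tool call to move; the robot and the scene stay as the last step left them, time stands still between calls to the robot, and variables do not carry over. Pictures are saved under pics/ and viewed, about 8 in all and at most 12, crops included, and the job is handed in when it is done.

Besides the shell and the picture viewer there is one more tool, called after ">>>" by a JSON object that holds its "name" and its "arguments", one argument or row to a line. move_arm: Moves the arm, as the interface text tells. Its arguments: {"type":"object","properties":{"motion":{"type":"array","items":{"type":"object","properties":{"rx":{"type":"number"},"ry":{"type":"number"},"rz":{"type":"number"},"x":{"type":"number"},"y":{"type":"number"},"z":{"type":"number"},"fingers":{"type":"number"}}}}},"required":["motion"]}

```bash
mkdir -p pics
python3 - <<'E'
from rig import manip,cams
import cv2
s=manip.state();print({k:s[k] for k in('time_s','eef_pos','ee_rot','gripper_width','force')})
for n in('top','scene'):
    f=cams.grab_frame(n);cv2.imwrite(f'pics/{n}0.png',f['color']);print(n,f['camera_matrix'],f['R'],f['t'])
E
```

```text
{'time_s': 0.0, 'eef_pos': array([ 0.1806993 , -0.62419304,  0.40380498]), 'ee_rot': array([-3.10885372e+00, -4.40981953e-01,  5.93334590e-04]), 'gripper_width': 0.9966930173523841, 'force': array([0.19285591, 0.18590418, 0.16299988])}
top [[469.97623288   0.         319.05660091]
 [  0.         469.97623288 208.41620665]
 [  0.           0.           1.        ]] [[ 0.00347292 -0.99998433 -0.0043915 ]
 [-0.98166833 -0.00257236 -0.19057982]
 [ 0.19056554  0.00497287 -0.98166188]] [0.05557863 0.57698392 1.02591554]
scene [[498.95030518   0.         319.14700284]
 [  0.         498.95030518 194.90616744]
 [  0.           0.           1.        ]] [[ 0.62553024  0.78007228 -0.01411219]
 [ 0.63334092 -0.51826503 -0.57470048]
 [-0.45562176  0.3505547  -0.81824215]] [-0.41449914 -0.3097038   1.53357527]
```

View pics/top0.png

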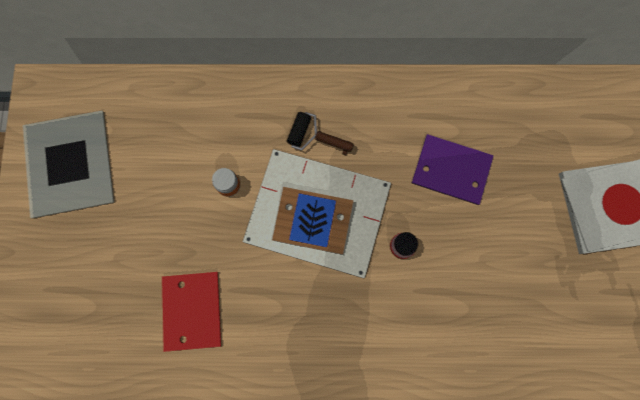

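View pics/scene0.png

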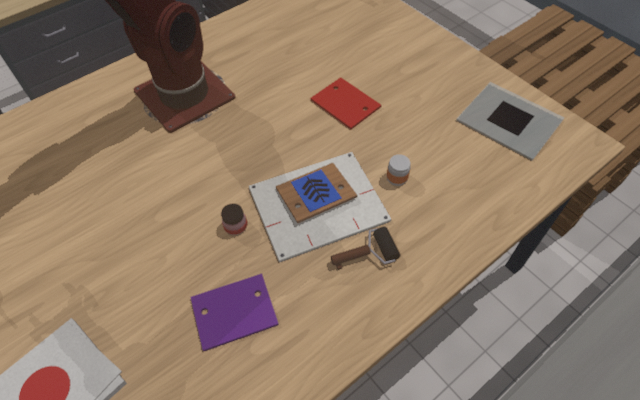

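Top view: the bed is centred at about (318,212), with red lines at (270,188), (305,166), (353,181) and (372,218). The blue/black plate has holes at about (289,207) and (341,217). The jar is at (405,244), the tin at (226,181) and the roller at (320,130). The scene view agrees.

```bash
cat > h.py <<'E'
import numpy as np,cv2
from rig import manip,cams
from scipy.spatial.transform import Rotation as Ro
def ray(f,uv):
    K=f['camera_matrix'];uv=np.atleast_2d(uv).astype(float)
    p=(uv-K[:2,2])/[K[0,0],K[1,1]]
    if f.get('fish'):
        r=np.linalg.norm(p,axis=1,keepdims=True);p3=np.hstack([p/np.maximum(r,1e-9)*np.sin(r),np.cos(r)])
    else: p3=np.hstack([p,np.ones((len(p),1))])
    return -f['R'].T@f['t'],p3@f['R']
def plane(f,uv,z):
    c,d=ray(f,uv);return c+d*((z-c[2])/d[:,2])[:,None]
def proj(f,X):
    q=np.atleast_2d(X)@f['R'].T+f['t']
    if f.get('fish'):
        r=np.linalg.norm(q[:,:2],axis=1,keepdims=True);p=q[:,:2]/r*np.arctan2(r,q[:,2:])
    else: p=q[:,:2]/q[:,2:]
    return p*f['camera_matrix'][0,0]+f['camera_matrix'][:2,2]
def grab(n):
    f=cams.grab_frame(n);f['fish']=n=='wrist';return f
def redlines(f,z=.012,roi=None,amin=8):
    b,g,r=[f['color'][...,i].astype(int) for i in range(3)]
    m=((r-g>45)&(r-b>45)).astype(np.uint8)
    if roi: 
        k=np.zeros_like(m);k[roi[1]:roi[3],roi[0]:roi[2]]=1;m*=k
    n,l,st,c=cv2.connectedComponentsWithStats(m)
    out=[]
    for i in range(1,n):
        if st[i,4]<amin: continue
        ys,xs=np.nonzero(l==i);P=plane(f,np.c_[xs,ys],z)[:,:2]
        mu=P.mean(0);u=np.linalg.svd(P-mu,full_matrices=False)[2][0];e=np.ptp((P-mu)@u)
        out.append((c[i],st[i,4],mu,u,e))
    return out
E
python3 - <<'E'
from h import *
f=grab('top')
for o in redlines(f,roi=(245,150,390,275),amin=4):print(o)
hsv=cv2.cvtColor(f['color'],cv2.COLOR_BGR2HSV)
m=cv2.inRange(hsv,(0,0,110),(179,50,255));k=np.zeros_like(m);k[145:280,240:395]=255;m&=k
m=cv2.morphologyEx(m,cv2.MORPH_OPEN,np.ones((3,3)))
c=max(cv2.findContours(m,0,2)[0],key=cv2.contourArea)
r=cv2.minAreaRect(plane(f,c[:,0],.012)[:,:2].astype(np.float32)*1000);print(r)
b=cv2.inRange(hsv,(105,120,40),(125,255,255))&k
ys,xs=np.nonzero(b);print('blue',cv2.minAreaRect(plane(f,np.c_[xs,ys],.03)[:,:2].astype(np.float32)*1000))
print('holes',plane(f,[(289,207),(341,217)],.03))
for n,uv,z in(('jar',(405,242),.062),('tin',(225,179),.066)):print(n,plane(f,[uv],z))
crop=cv2.resize(f['color'][145:280,240:395],None,fx=4.5,fy=4.5,interpolation=cv2.INTER_CUBIC);cv2.imwrite('pics/c1.png',crop)
w=grab('wrist');print(w['camera_matrix'],w['R'],w['t'],-w['R'].T@w['t'])
E
```

```text
(array([269.29411765, 188.88235294]), np.int32(17), array([0.63304763, 0.17797986]), array([-0.28019415, -0.95994335]), np.float64(0.03547344559686419))
(array([371.        , 218.46666667]), np.int32(15), array([ 0.56118997, -0.06638915]), array([-0.29788544, -0.95460163]), np.float64(0.035227410200764336))
((577.6992797851562, 62.10392761230469), (299.6660461425781, 239.76754760742188), 73.56976318359375)
blue ((555.14697265625, 73.03887176513672), (88.81311798095703, 111.46727752685547), 78.75862884521484)
holes [[0.5850009  0.1283784  0.03      ]
 [0.56138837 0.00587484 0.03      ]]
jar [[ 0.49895917 -0.13670326  0.062     ]]
tin [[0.64341142 0.27469005 0.066     ]]
[[309.70691629   0.         320.78578114]
 [  0.         309.70691629 198.83097649]
 [  0.           0.           1.        ]] [[ 0.27778365 -0.96064246 -0.00152036]
 [-0.91251822 -0.26436182  0.3121271 ]
 [-0.30024447 -0.08531645 -0.95003914]] [-0.64902149 -0.03932122  0.38111939] [ 0.25883522 -0.60135687  0.37336481]
```

View pics/c1.png

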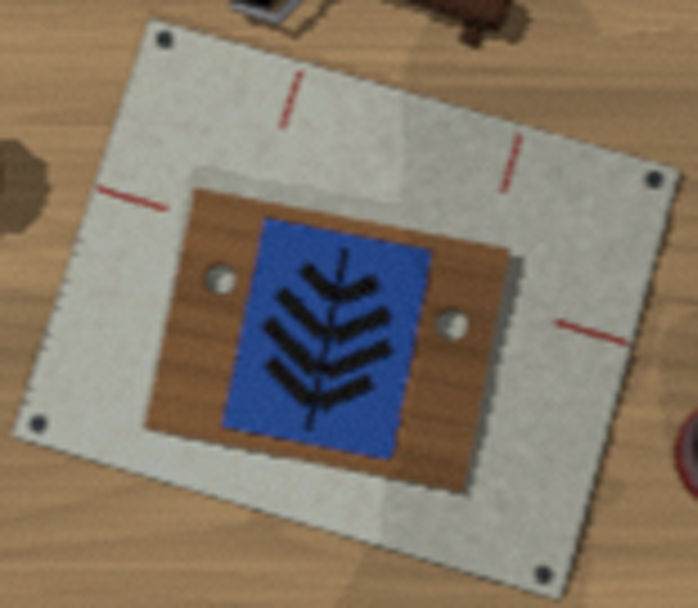

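Bed fit: 299.7×239.8 mm, with its centre at (0.578, 0.062) and yaw -16.4°. The plate is at yaw about -11.2°, with holes 124.8 mm apart, about 25 mm short in x and 3.6 mm off in +y. I'll use the open fingers as a two-point fence on the plate's -x edge. First I move to above the start position.

>>> {"name": "move_arm", "arguments": {
  "motion": [
    {"x": 33,"y": -18.5,"fingers": 1},
    {"x": 33,"y": -18.5},
    {"x": 33,"y": -18.5},
    {"x": 33,"y": -18.5},
    {"x": 33,"y": -18.5}
  ]
}}

```text
invalid input
```

>>> {"name": "move_arm", "arguments": {
  "motion": [
    {"x": 33,"y": -18.5},
    {"x": 33,"y": -18.5},
    {"x": 33,"y": -18.5},
    {"x": 33,"y": -18.5},
    {"x": 33,"y": -18.5}
  ]
}}

```text
invalid input
```

>>> {"name": "move_arm", "arguments": {
  "motion": [
    {"rz": 0.1138},
    {"rz": 0.1138},
    {"rz": 0.1138},
    {"rz": 0.1138},
    {"rz": 0.1138}
  ]
}}

```text
invalid input
```

>>> {"name": "move_arm", "arguments": {
  "motion": [
    {"rx": 0,"ry": 0,"rz": 0,"x": 33,"y": -18.5,"z": 0,"fingers": 1},
    {"rx": 0,"ry": 0,"rz": 0,"x": 33,"y": -18.5,"z": 0,"fingers": 1},
    {"rx": 0,"ry": 0,"rz": 0,"x": 33,"y": -18.5,"z": 0,"fingers": 1},
    {"rx": 0,"ry": 0,"rz": 0,"x": 33,"y": -18.5,"z": 0,"fingers": 1},
    {"rx": 0,"ry": 0,"rz": 0,"x": 33,"y": -18.5,"z": 0,"fingers": 1}
  ]
}}

```text
time_s: 0.62
eef_pos: [0.3144, -0.4881, 0.4046]
ee_rot: [-3.11, -0.441, 0.0]
force: [0.6, -0.9, 0.0]
gripper_width: 1.003
```

>>> {"name": "move_arm", "arguments": {
  "motion": [
    {"rx": 0,"ry": 0,"rz": 0,"x": 33,"y": -18.5,"z": 0,"fingers": 1},
    {"rx": 0,"ry": 0,"rz": 0,"x": 33,"y": -18.5,"z": 0,"fingers": 1},
    {"rx": 0,"ry": 0,"rz": 0,"x": 33,"y": -18.5,"z": 0,"fingers": 1},
    {"rx": 0,"ry": 0,"rz": 0,"x": 33,"y": -18.5,"z": 0,"fingers": 1},
    {"rx": 0,"ry": 0,"rz": 0,"x": 33,"y": -18.5,"z": 0,"fingers": 1}
  ]
}}

```text
time_s: 1.03
eef_pos: [0.4472, -0.3533, 0.4048]
ee_rot: [3.11, 0.441, 0.0]
force: [0.8, -0.9, -0.2]
gripper_width: 1.0
```

>>> {"name": "move_arm", "arguments": {
  "motion": [
    {"rx": 0,"ry": 0,"rz": 0.1138,"x": 0,"y": 0,"z": 0,"fingers": 1},
    {"rx": 0,"ry": 0,"rz": 0.1138,"x": 0,"y": 0,"z": 0,"fingers": 1},
    {"rx": 0,"ry": 0,"rz": 0.1138,"x": 0,"y": 0,"z": 0,"fingers": 1},
    {"rx": 0,"ry": 0,"rz": 0.1138,"x": 0,"y": 0,"z": 0,"fingers": 1},
    {"rx": 0,"ry": 0,"rz": 0.1138,"x": 0,"y": 0,"z": 0,"fingers": 1}
  ]
}}

```text
time_s: 1.45
eef_pos: [0.4463, -0.3548, 0.4045]
ee_rot: [-3.108, 0.458, 0.001]
force: [-0.5, -0.1, -0.5]
gripper_width: 0.998
```

>>> {"name": "move_arm", "arguments": {
  "motion": [
    {"rx": 0,"ry": 0,"rz": 0,"x": -8.9,"y": -36.4,"z": 0,"fingers": 1},
    {"rx": 0,"ry": 0,"rz": 0,"x": -8.9,"y": -36.4,"z": 0,"fingers": 1},
    {"rx": 0,"ry": 0,"rz": 0,"x": -8.9,"y": -36.4,"z": 0,"fingers": 1},
    {"rx": 0,"ry": 0,"rz": 0,"x": -8.9,"y": -36.4,"z": 0,"fingers": 1},
    {"rx": 0,"ry": 0,"rz": 0,"x": -8.9,"y": -36.4,"z": 0,"fingers": 1}
  ]
}}

```text
time_s: 1.87
eef_pos: [0.4548, -0.166, 0.4047]
ee_rot: [3.109, -0.45, -0.0]
force: [1.6, 0.1, 0.3]
gripper_width: 0.996
```

>>> {"name": "move_arm", "arguments": {
  "motion": [
    {"rx": 0,"ry": 0,"rz": 0,"x": -8.9,"y": -36.4,"z": 0,"fingers": 1},
    {"rx": 0,"ry": 0,"rz": 0,"x": -8.9,"y": -36.4,"z": 0,"fingers": 1},
    {"rx": 0,"ry": 0,"rz": 0,"x": -8.9,"y": -36.4,"z": 0,"fingers": 1},
    {"rx": 0,"ry": 0,"rz": 0,"x": -8.9,"y": -36.4,"z": 0,"fingers": 1},
    {"rx": 0,"ry": 0,"rz": 0,"x": -8.9,"y": -36.4,"z": 0,"fingers": 1}
  ]
}}

```text
time_s: 2.28
eef_pos: [0.4636, 0.0212, 0.4049]
ee_rot: [3.109, -0.45, 0.001]
force: [1.2, -0.7, -0.2]
gripper_width: 1.001
```

>>> {"name": "move_arm", "arguments": {
  "motion": [
    {"rx": 0,"ry": 0,"rz": 0,"x": -8.5,"y": -36.4,"z": 0,"fingers": 1},
    {"rx": 0,"ry": 0,"rz": 0,"x": -8.5,"y": -36.4,"z": 0,"fingers": 1},
    {"rx": 0,"ry": 0,"rz": 0,"x": 0,"y": 0,"z": 40,"fingers": 1},
    {"rx": 0,"ry": 0,"rz": 0,"x": 0,"y": 0,"z": 40,"fingers": 1},
    {"rx": 0,"ry": 0,"rz": 0,"x": 0,"y": 0,"z": 40,"fingers": 1}
  ]
}}

```text
time_s: 2.7
eef_pos: [0.4682, 0.0949, 0.2839]
ee_rot: [-3.109, 0.447, -0.003]
force: [1.1, -1.1, -0.3]
gripper_width: 1.001
```

Run:
```python
from h import *
s=manip.state();print(s['time_s'],s['eef_pos'],s['force'])
R=Ro.from_rotvec(s['ee_rot']).as_matrix();print(R.round(4))
c=np.array([.5777,.0621]);bx=np.array([np.cos(np.radians(-16.43)),np.sin(np.radians(-16.43))]);by=np.array([-bx[1],bx[0]])
d=s['eef_pos'][:2]-c;print('bed xy',d@bx,d@by,'yaw',np.degrees(np.arctan2(R[1,0],R[0,0])))
w=grab('wrist');cv2.imwrite('pics/w1.png',w['color'])
P=[[*(c+.02*bx+k*.062*by),.012] for k in(1,-1)];print('pins px',proj(w,P))
print('open tips px',proj(w,[s['eef_pos']+R@[11e-3*i,j*.0425,.16] for i in(-1,1) for j in(-1,1)]).round())
```

```text
2.7 [0.46821425 0.0948898  0.2838962 ] [ 1.10062915 -1.11835447 -0.28984442]
[[ 9.595e-01 -2.817e-01  2.200e-03]
 [-2.817e-01 -9.595e-01  1.000e-04]
 [ 2.100e-03 -8.000e-04 -1.000e+00]]
bed xy -0.1142893962365144 0.0004835065692866161 yaw -16.362187587396573
pins px [[243.23262537  37.29621027]
 [402.74825793  37.77814096]]
open tips px [[240. 290.]
 [405. 290.]
 [235. 253.]
 [410. 253.]]
```

View pics/w1.png

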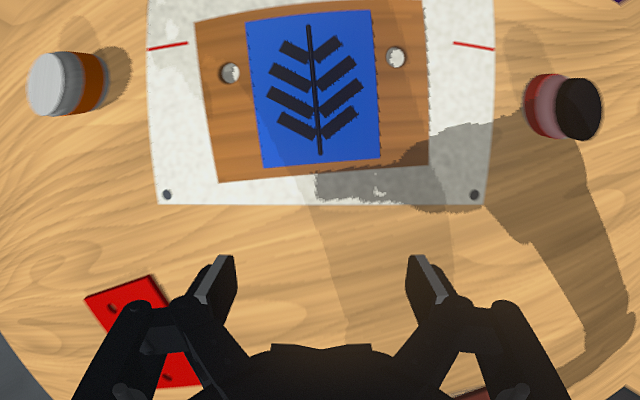

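The wrist view shows the plate's holes at (230,73) and (397,57), and the open fingertips behind the plate's -x edge, clear of the jar and tin. Descending.

>>> {"name": "move_arm", "arguments": {
  "motion": [
    {"rx": 0,"ry": 0,"rz": 0,"x": 0,"y": 0,"z": 35,"fingers": 1},
    {"rx": 0,"ry": 0,"rz": 0,"x": 0,"y": 0,"z": 35,"fingers": 1},
    {"rx": 0,"ry": 0,"rz": 0,"x": 0,"y": 0,"z": 25,"fingers": 1},
    {"rx": 0,"ry": 0,"rz": 0,"x": 0,"y": 0,"z": 8,"fingers": 1},
    {"rx": 0,"ry": 0,"rz": 0,"x": 0,"y": 0,"z": 0,"fingers": 1}
  ]
}}

```text
time_s: 3.17
eef_pos: [0.4679, 0.0938, 0.1809]
ee_rot: [3.109, -0.45, -0.005]
force: [-0.5, -0.8, 0.6]
gripper_width: 0.997
```

Run:
```python
from h import *
s=manip.state();print(s['time_s'],s['eef_pos'],s['force'])
w=grab('wrist');f=grab('scene');u,v=proj(f,[[.5,.08,.02]])[0].astype(int)
a=cv2.resize(f['color'][v-70:v+80,u-90:u+110],(560,420),interpolation=cv2.INTER_CUBIC)
b=cv2.resize(w['color'][:,80:560],(240,200));cv2.imwrite('pics/w2.png',np.hstack([a,cv2.copyMakeBorder(b,0,220,0,0,0)]))
```

```text
3.1667 [0.46790463 0.09380241 0.18086997] [-0.45204307 -0.83742218  0.58044579]
```

View pics/w2.png

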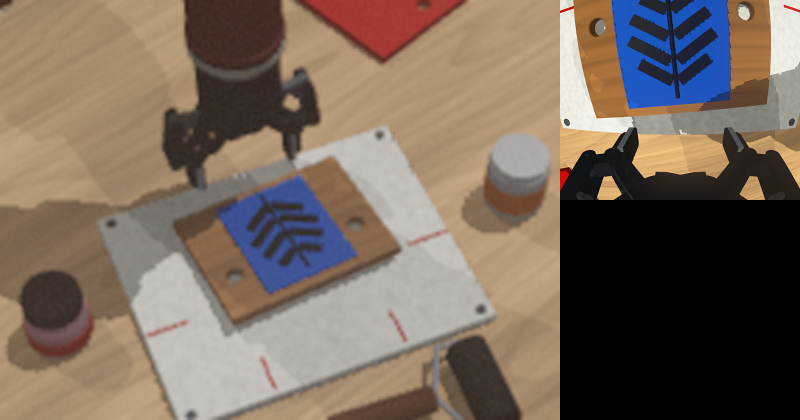

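Fingers are just over the bare margin, behind the plate. Lowering slightly, then pushing.

>>> {"name": "move_arm", "arguments": {
  "motion": [
    {"rx": 0,"ry": 0,"rz": 0,"x": 0,"y": 0,"z": 4,"fingers": 1},
    {"rx": 0,"ry": 0,"rz": 0,"x": 0,"y": 0,"z": 0,"fingers": 1}
  ]
}}

```text
time_s: 3.43
eef_pos: [0.469, 0.0941, 0.1789]
ee_rot: [-3.109, 0.45, -0.004]
force: [-1.2, -0.1, 1.3]
gripper_width: 1.003
```

>>> {"name": "move_arm", "arguments": {
  "motion": [
    {"rx": 0,"ry": 0,"rz": 0,"x": 4,"y": 0,"z": 0,"fingers": 1},
    {"rx": 0,"ry": 0,"rz": 0,"x": 4,"y": 0,"z": 0,"fingers": 1},
    {"rx": 0,"ry": 0,"rz": 0,"x": 4,"y": 0,"z": 0,"fingers": 1},
    {"rx": 0,"ry": 0,"rz": 0,"x": 4,"y": 0,"z": 0,"fingers": 1},
    {"rx": 0,"ry": 0,"rz": 0,"x": 4,"y": 0,"z": 0,"fingers": 1}
  ]
}}

```text
time_s: 3.85
eef_pos: [0.4878, 0.0886, 0.1778]
ee_rot: [-3.109, 0.449, 0.001]
force: [-2.9, 1.6, 2.0]
gripper_width: 1.002
```

```bash
cat > m.py <<'E'
from h import *
import sys
c=np.array([.5777,.0621]);a=np.radians(-16.43);B=np.array([[np.cos(a),np.sin(a)],[-np.sin(a),np.cos(a)]])
bed=lambda P:(np.asarray(P)[...,:2]-c)@B.T*1000
world=lambda p,z:np.array([*(np.array(p)/1000@B+c),z])
s=manip.state();R=Ro.from_rotvec(s['ee_rot']).as_matrix()
print('t',s['time_s'],'tcp bed',bed(s['eef_pos']).round(1),s['eef_pos'][2].round(4),'F',s['force'].round(1),'yaw',(np.degrees(np.arctan2(R[1,0],R[0,0]))+16.43).round(2))
for n in('top','wrist'):
    f=grab(n);hsv=cv2.cvtColor(f['color'],cv2.COLOR_BGR2HSV)
    m=cv2.inRange(hsv,(105,110,30),(125,255,255))
    k=np.zeros_like(m);u=proj(f,[world((-10,0),.03)])[0].astype(int);h=(75 if n=='top' else 160)
    cv2.circle(k,u,h,255,-1);m&=k
    m=cv2.morphologyEx(m,cv2.MORPH_OPEN,np.ones((2,2)))
    ys,xs=np.nonzero(m);P=bed(plane(f,np.c_[xs,ys],.031)).astype(np.float32)
    P=P[(abs(P[:,0])<130)&(abs(P[:,1])<120)]
    (x,y),wh,an=cv2.minAreaRect(P);print(n,'blue centre',round(x,1),round(y,1),np.round(wh,1),'ang',round((an+45)%90-45,2))
    cv2.imwrite(f'pics/{n}_{sys.argv[1]}.png',f['color'])
    r=redlines(f,roi=None,amin=8)
    for o in r:
        q=bed(o[2])
        if max(abs(q))<150: print('  red',q.round(1),(1000*o[4]).round(1))
E
python3 m.py a
```

```text
t 3.85 tcp bed [-93.7  -0.1] 0.1778 F [-2.9  1.6  2. ] yaw -0.01
top blue centre 24.2 -31.1 [61.  31.7] ang -43.92
  red [ 20.6 128. ] 36.3
  red [  20.7 -128.1] 35.2
wrist blue centre -18.3 4.9 [101.3  92. ] ang 0.64
  red [-20.   77.7] 141.3
  red [ -0.4 -68.7] 97.6
  red [ 24.7 149. ] 70.9
  red [ 18.  -75.1] 2.8
  red [-79.   39.4] 6.2
  red [-120.2 -111.3] 45.2
  red [-121.  -111.1] 10.0
  red [-124.7 -137. ] 7.0
  red [-118.6   95.1] 5.0
  red [-122.9   95.3] 15.9
  red [-121.1  -96.2] 3.0
  red [-123.5 -102.8] 3.6
  red [-130.4 -136.4] 17.4
  red [-125.3  -98.7] 3.9
  red [-119.6   23.3] 3.1
  red [-135.1   33.5] 60.8
  red [-122.2   30.1] 4.4
  red [-122.2   18.4] 2.6
  red [-124.2    1.1] 6.5
  red [-134.7  -32.5] 50.1
  red [-128.8  -12.2] 20.5
  red [-129.   24.] 3.0
  red [-128.4   12.6] 3.8
  red [-133.4   -4. ] 3.5
  red [-139.   -53.7] 4.1
  red [-139.6    3.8] 5.9
  red [-147.7   11.7] 15.2
  red [-146.   -26.2] 7.8
  red [-149.7   -2.8] 10.5
```

Run:
```python
import cv2
i=cv2.imread('pics/wrist_a.png');print(i.shape)
cv2.imwrite('pics/wa.png',cv2.resize(i[0:270,130:510],None,fx=2.1,fy=2.1,interpolation=cv2.INTER_CUBIC))
```

```text
(400, 640, 3)
```

View pics/wa.png

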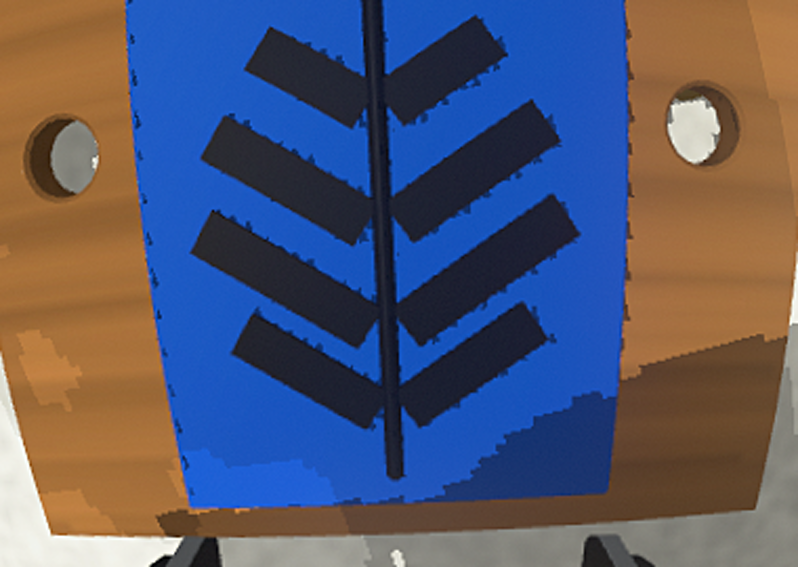

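The wrist crop shows the left hole at (61,158) and the right at (702,125), which is full-image (159,75) and (464,59.5). Both are still ahead of their pins, and the plate is still slightly turned. Computing the offsets.

```bash
cat > q.py <<'E'
from m import *
E
sed -i 's/^for n in/if __name__=="__main__":\n  for n in/; ' m.py
python3 - <<'E'
t=open('m.py').read();h=t.split('if __name__')[0].replace('import sys\n','');open('b.py','w').write(h)
E
python3 - <<'E'
from b import *
w=grab('wrist')
H=bed(plane(w,[(159,75.2),(464.3,59.5)],.031));print(H,np.linalg.norm(H[0]-H[1]))
d=H[0]-H[1];print('ang',np.degrees(np.arctan2(-d[0],d[1])),'mid',H.mean(0)+[.8,0])
E0=bed(plane(w,[(130+50/2.1,535/2.1),(130+400/2.1,527/2.1),(130+755/2.1,510/2.1)],.022));print('edge',E0)
print('tips',bed(plane(w,[(130+218/2.1,537/2.1),(130+587/2.1,536/2.1)],.03)))
E
```

```text
t 3.95 tcp bed [-93.2  -0.3] 0.1777 F [-0.9  0.5  0. ] yaw -0.05
[[  2.11813235  65.59525964]
 [  7.31069769 -55.76130539]] 121.4676031318546
ang 2.4500587831173615 mid [5.51441502 4.91697712]
edge [[-83.25550397  86.23614256]
 [-78.11730895   0.83594001]
 [-76.54861246 -84.13859136]]
tips [[-76.94505842  39.083438  ]
 [-76.79095267 -38.48298555]]
```

>>> {"name": "move_arm", "arguments": {
  "motion": [
    {"rx": 0,"ry": 0,"rz": 0,"x": 1.8,"y": 1,"z": 0,"fingers": 1},
    {"rx": 0,"ry": 0,"rz": 0,"x": 1.8,"y": 1,"z": 0,"fingers": 1},
    {"rx": 0,"ry": 0,"rz": 0,"x": 1.8,"y": 1,"z": 0,"fingers": 1},
    {"rx": 0,"ry": 0,"rz": 0,"x": 1.8,"y": 1,"z": 0,"fingers": 1},
    {"rx": 0,"ry": 0,"rz": 0,"x": 1.8,"y": 1,"z": 0,"fingers": 1}
  ]
}}

```text
time_s: 4.42
eef_pos: [0.4948, 0.0809, 0.1777]
ee_rot: [3.109, -0.45, -0.0]
force: [-1.3, 1.7, 0.1]
gripper_width: 0.997
```

```bash
cat > holes.py <<'E'
from b import *
def holes(w,save=None):
    # dark-orange wood mask; holes = non-wood blobs enclosed in wood, beside the blue
    hsv=cv2.cvtColor(w['color'],cv2.COLOR_BGR2HSV)
    out=[]
    for g in((20,62),(20,-62)):
        u=proj(w,[world((g[0]-8,g[1]),.031)])[0];x,y=np.clip(u.astype(int),26,[613,373])
        sub=hsv[y-26:y+27,x-26:x+27]
        m=cv2.inRange(sub,(0,0,90),(179,90,255))       # white board seen through
        n,l,st,c=cv2.connectedComponentsWithStats(m)
        for i in range(1,n):
            if st[i,4]>40 and st[i,2]<40: out.append((c[i]+[x-26,y-26],st[i,:]))
    return out
if __name__=="__main__":
    w=grab('wrist')
    for o in holes(w):print(o[0].round(1),o[1][2:],bed(plane(w,[o[0]],.021)).round(1))
    import sys
    cv2.imwrite(f'pics/{sys.argv[1]}.png',cv2.resize(w['color'][0:270,130:510],None,fx=2.1,fy=2.1,interpolation=cv2.INTER_CUBIC))
E
python3 holes.py wb
```

```text
t 4.4167 tcp bed [-84.8  -5.4] 0.1777 F [-1.3  1.7  0.1] yaw -0.03
[163.4  76.6] [ 23  30 487] [[10.7 63.6]]
[461.4  63.1] [ 25  37 541] [[ 15.5 -64.3]]
```

View pics/wb.png

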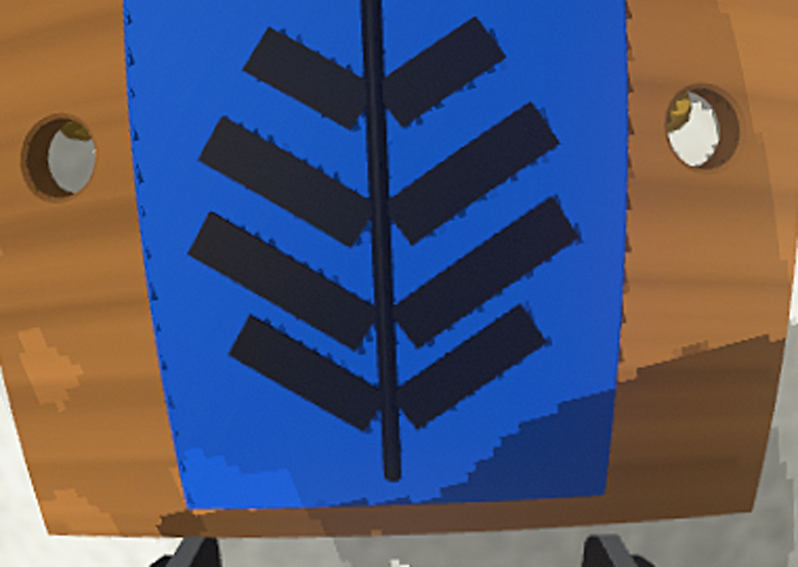

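Brass pins are now visible through both holes: left at about (77,130) and right at about (680,108). Hole rims are at (59,157) and (702,126). Measuring hole against pin in the same view.

Run:
```python
from b import *
w=grab('wrist')
px=lambda a:np.array(a)/2.1+[130,0]
H=bed(plane(w,px([(60,157),(702.5,126)]),.031));print('holes',H.round(1)); d=H[0]-H[1];print('ang',np.degrees(np.arctan2(-d[0],d[1])))
print('predicted pin tops crop px',((proj(w,[world((20,62),.021),world((20,-62),.021)])-[130,0])*2.1).round(), 'and pin top near edge',((proj(w,[world((17,62),.021),world((17,-62),.021)])-[130,0])*2.1).round())
print('brass seen at',bed(plane(w,px([(77,137),(682,122)]),.021)).round(1))
print('tip plane', bed(plane(w,px([(60,157),(702.5,126)]),.021)).round(1))
i=w['color'][45:100];hsv=cv2.cvtColor(w['color'],cv2.COLOR_BGR2HSV)
big=lambda x:cv2.resize(w['color'][40:95,x:x+60],(390,358),interpolation=cv2.INTER_CUBIC)
cv2.imwrite('pics/hc.png',np.hstack([big(130),big(434)]))
```

```text
t 4.4667 tcp bed [-84.4  -5.7] 0.1777 F [-0.7  1.2  0.1] yaw -0.05
holes [[ 11.1  60.2]
 [ 15.9 -61.4]]
ang 2.2574657848756936
predicted pin tops crop px [[ 75. 119.]
 [684. 112.]] and pin top near edge [[ 75. 133.]
 [684. 126.]]
brass seen at [[ 16.   61.6]
 [ 17.7 -61.5]]
tip plane [[ 12.3  65.8]
 [ 17.5 -66.2]]
```

View pics/hc.png

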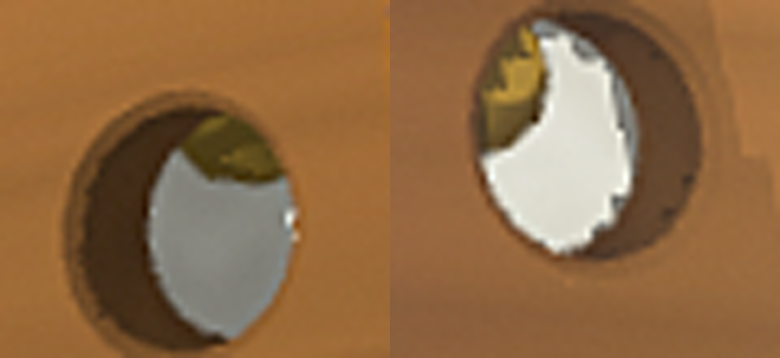

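Predicted and seen pins agree. Sideways is within about 1 mm; the left hole is about 8 mm short and the right about 3 mm. Pushing straight ahead: the left finger leads, which also takes out the 2.3° turn.

>>> {"name": "move_arm", "arguments": {
  "motion": [
    {"rx": 0,"ry": 0,"rz": 0,"x": 1.5,"y": 0,"z": 0,"fingers": 1},
    {"rx": 0,"ry": 0,"rz": 0,"x": 1.5,"y": 0,"z": 0,"fingers": 1},
    {"rx": 0,"ry": 0,"rz": 0,"x": 1.5,"y": 0,"z": 0,"fingers": 1},
    {"rx": 0,"ry": 0,"rz": 0,"x": 1.5,"y": 0,"z": 0,"fingers": 1},
    {"rx": 0,"ry": 0,"rz": 0,"x": 0,"y": 0,"z": 0,"fingers": 1}
  ]
}}

```text
time_s: 4.93
eef_pos: [0.501, 0.0792, 0.1778]
ee_rot: [-3.109, 0.45, -0.001]
force: [0.2, -1.6, 0.1]
gripper_width: 0.996
```

```bash
python3 holes.py wc
```

```text
t 4.9333 tcp bed [-78.4  -5.3] 0.1778 F [ 0.2 -1.6  0.1] yaw -0.04
[166.6  82. ] [17 10 66] [[14.7 62.4]]
[458.5  70.4] [ 17  23 177] [[ 18.7 -62.9]]
```

View pics/wc.png

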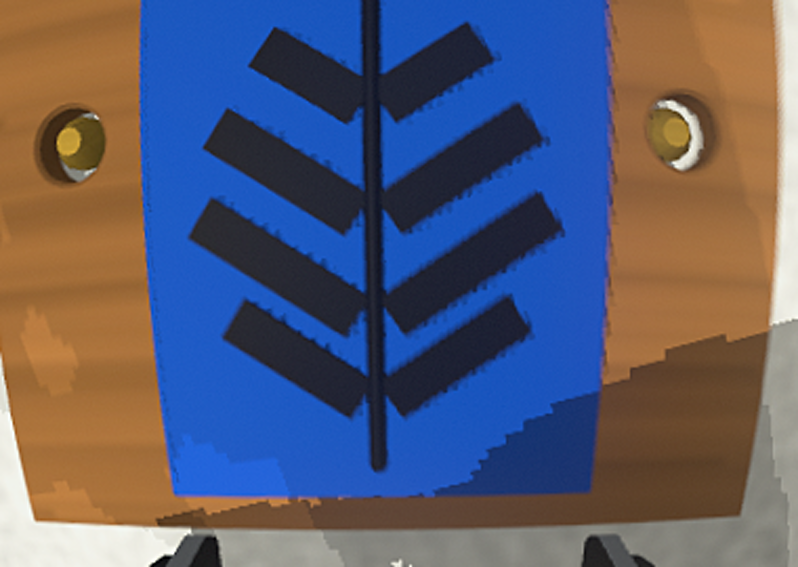

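The pins now fill both holes, and the plate has visibly dropped and straightened. Backing off and rising.

>>> {"name": "move_arm", "arguments": {
  "motion": [
    {"rx": 0,"ry": 0,"rz": 0,"x": -7,"y": 0,"z": 0,"fingers": 1},
    {"rx": 0,"ry": 0,"rz": 0,"x": -10,"y": 0,"z": 0,"fingers": 1},
    {"rx": 0,"ry": 0,"rz": 0,"x": 0,"y": 0,"z": -30,"fingers": 1},
    {"rx": 0,"ry": 0,"rz": 0,"x": 0,"y": 0,"z": -35,"fingers": 1},
    {"rx": 0,"ry": 0,"rz": 0,"x": 0,"y": 0,"z": -35,"fingers": 1}
  ]
}}

```text
time_s: 5.4
eef_pos: [0.4827, 0.0846, 0.2783]
ee_rot: [3.109, -0.448, -0.003]
force: [1.6, -0.0, -0.2]
gripper_width: 1.002
```

>>> {"name": "move_arm", "arguments": {
  "motion": [
    {"rx": 0,"ry": 0,"rz": 0,"x": 0,"y": 30,"z": -30,"fingers": 1},
    {"rx": 0,"ry": 0,"rz": 0,"x": 0,"y": 38,"z": 0,"fingers": 1},
    {"rx": 0,"ry": 0,"rz": 0,"x": 0,"y": 38,"z": 0,"fingers": 1},
    {"rx": 0,"ry": 0,"rz": 0,"x": 0,"y": 38,"z": 0,"fingers": 1},
    {"rx": 0,"ry": 0,"rz": 0,"x": 0,"y": 38,"z": 0,"fingers": 1}
  ]
}}

```text
time_s: 5.82
eef_pos: [0.4312, -0.0908, 0.3074]
ee_rot: [3.109, -0.449, 0.001]
force: [1.5, -0.5, 0.5]
gripper_width: 1.0
```

>>> {"name": "move_arm", "arguments": {
  "motion": [
    {"rx": 0,"ry": 0,"rz": 0,"x": 0,"y": 38,"z": 0,"fingers": 1},
    {"rx": 0,"ry": 0,"rz": 0,"x": 0,"y": 38,"z": 0,"fingers": 1},
    {"rx": 0,"ry": 0,"rz": 0,"x": 0,"y": 38,"z": 0,"fingers": 1},
    {"rx": 0,"ry": 0,"rz": 0,"x": 0,"y": 38,"z": 0,"fingers": 1},
    {"rx": 0,"ry": 0,"rz": 0,"x": 0,"y": 0,"z": 0,"fingers": 1}
  ]
}}

```text
time_s: 6.23
eef_pos: [0.3864, -0.2413, 0.307]
ee_rot: [3.105, -0.462, -0.001]
force: [-0.5, 0.4, 0.4]
gripper_width: 0.999
```

Run:
```python
from b import *
f=grab('top');g=grab('scene')
hsv=cv2.cvtColor(f['color'],cv2.COLOR_BGR2HSV)
m=cv2.inRange(hsv,(105,120,40),(125,255,255));k=np.zeros_like(m);k[145:280,240:395]=255;m&=k
ys,xs=np.nonzero(m);(x,y),wh,an=cv2.minAreaRect(bed(plane(f,np.c_[xs,ys],.026)).astype(np.float32));print('blue',x,y,wh,an)
for n,uv in(('pinL',(20,62)),('pinR',(20,-62))):print(n,(proj(f,[world(uv,.021)])-[240,145])*3,(proj(g,[world(uv,.021)])-[230,140])*4)
a=cv2.resize(f['color'][145:280,240:395],None,fx=2.58,fy=2.58,interpolation=cv2.INTER_CUBIC)
b=cv2.resize(g['color'][140:270,230:410],(400,289),interpolation=cv2.INTER_CUBIC)
h=max(a.shape[0],289);cv2.imwrite('pics/fin.png',np.hstack([cv2.copyMakeBorder(i,0,h-i.shape[0],0,0,0) for i in(a,b)]))
```

```text
t 6.2333 tcp bed [ -97.7 -345.2] 0.307 F [-0.5  0.4  0.4] yaw -0.5
blue -0.25318145751953125 -1.7493209838867188 (110.89042663574219, 88.65345764160156) 0.2441946119070053
pinL [[163.98506133 151.98885214]] [[450.29528897 231.02008746]]
pinR [[313.65516648 195.63579072]] [[269.25752    294.13735463]]
```

View pics/fin.png

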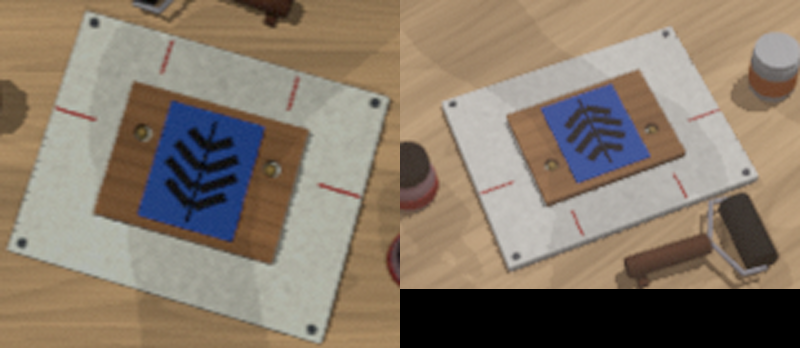

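Both pins stand in their holes and the plate is aligned (0.2°) with its centre about 1.8 mm from nominal. As a last check that it is fully down, I'll triangulate the relief corners from two views.

Run:
```python
from b import *
L=[]
for n in('top','scene'):
    f=grab(n);m=cv2.inRange(cv2.cvtColor(f['color'],cv2.COLOR_BGR2HSV),(105,120,40),(125,255,255))
    k=np.zeros_like(m);cv2.circle(k,proj(f,[world((0,0),.026)])[0].astype(int),60,255,-1);m&=k
    q=cv2.boxPoints(cv2.minAreaRect(np.argwhere(m)[:,::-1].astype(np.float32))) if 0 else cv2.approxPolyN(max(cv2.findContours(cv2.morphologyEx(m,3,np.ones((5,5))),0,2)[0],key=cv2.contourArea),4).reshape(-1,2)
    L.append((f,q))
for x in(-55.5,55.5):
  for y in(-45,45):
    r=[]
    for f,q in L:
        e=proj(f,[world((x,y-1.7),.026)])[0];p=q[np.argmin(np.linalg.norm(q-e,axis=1))];c0,d=ray(f,[p]);r.append((c0,d[0]/np.linalg.norm(d)))
    A=sum(np.eye(3)-np.outer(d,d) for _,d in r);b=sum((np.eye(3)-np.outer(d,d))@c0 for c0,d in r);X=np.linalg.solve(A,b);print((x,y),bed(X).round(1),'z mm',round(X[2]*1000,1))
```

```text
t 6.3333 tcp bed [ -96.9 -339.6] 0.307 F [ 0.1  1.5 -0.4] yaw -0.21
(-55.5, -45) [-54.8 -45.3] z mm 25.9
(-55.5, 45) [-55.5  43.7] z mm 21.7
(55.5, -45) [ 55.5 -43.6] z mm 25.9
(55.5, 45) [54.8 44.6] z mm 22.9
```

```bash
python3 -c "
from rig import manip
print(manip.finish_job())"
```

```text
the job is handed in; nothing more can be done
None
```

I nudged the plate along its -x edge with the two open fingers until both holes dropped over the pins. Then I backed off, moved the arm clear and handed the job in at about 6.3 s. The hand-in reports no verdict.

**Position:** in the last top and scene views both pins stand in their holes. The plate is turned about 0.2° against the bed. Its centre is within 0.3 mm of nominal in x and about 1.7 mm off in y, inside the 4 mm limit.

**Height and tilt:** triangulating the relief corners gave 21.7 to 25.9 mm, against the 26 mm expected when flat. The +x and -x sides agree within about 0.6 mm. The two y sides differ by 3 to 4 mm, which would be a tilt of about 0.04 rad, over the 0.025 rad limit. I took this as pixel and calibration noise, because every corner reads at or below the flat height and neither picture shows a gap under the plate. I did not check it any further.

**Bystanders:** the arm kept away from the jar, tin and roller throughout. They look undisturbed in the pictures, but I did not measure their positions again.

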